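# Lever open the shielded test box

### The arm

A 7-joint arm with a two-finger parallel gripper is mounted at the origin on the work surface. World frame = base frame: x ahead of the robot, y to its left, z up, the work surface at z = 0. Lengths are in m, angles in rad, forces in N, time in s.
With the tool pointing down it reaches from about 0.4 to 0.85 m from the base axis. Payload 6.9 kg.
Tool frame: the origin (TCP) lies midway between the tips of the shut fingers; the grasp point (between the pads) lies behind it (ctrl.pinch_z is the z of the grasp point in the tool frame, in m); z points along the fingers, y is the line along which they close (so a half turn about z gives the same grasp; the last joint's range is limited). The gripper opens to 85 mm and grips with 20 to 120 N. Pads are 22 mm wide; open, the fingers measure 114 mm over their backs; the gripper's body (76 mm by 85 mm) begins 54 mm behind the grasp point. The pads swing forward as they close: fully open they stand 13 mm farther back than shut.
Start: joints at [-1.069, 0.507, -0.238, 1.5, 0.126, 1.149, -0.155], TCP at [0.241, 0.577, 0.231] pointing down, gripper open.
Joint ranges: [-3.08, 3.08], [-0.24, 2.05], [-1.43, 1.35], [0, 2.5], [-1.52, 4.66], [0.17, 1.96], [-2.89, 2.89]. Speed limits (rad/s): [2.39, 2.39, 3.14, 3.14, 3.14, 3.14, 3.14].

### API

Orientations are given as a unit quaternion [w, x, y, z].
In Python, from station import ctrl, get_state, vision, ticket, models gives the robot as it stands. Calls block until the motion is done:
- ctrl.movep(position, orientation): joint-space move of the TCP to a pose.
- ctrl.movel(position, frame=None, max_speed=0.15): straight line of the TCP; frame=None keeps the orientation; max_speed is the mean speed in m/s.
- ctrl.set_joints(angles): joint-space move.
- ctrl.ungrasp() and ctrl.close_gripper(force=None): open the fingers fully, or close them until they stop; force is the grip in N (None keeps the last).
- ctrl.pause(seconds).
- ctrl.ik(position, orientation): joint angles nearest the present ones, or None.
- get_state(): the state.
- vision.grab_frame(name): name is "side" or "top"; returns (picture, depth): 400x640x3 uint8, blue, green, red; 400x640 float32, m along the optical axis (not along the pixel's ray), 0 where there is no reading.
- vision.camera_info(name): a dict with "mtx" (3x3 intrinsics, pixels), "R" (3x3) and "t" (3): a world point X has camera coordinates R X + t. Camera axes: x right, y down, z forward; pixel columns grow to the right and rows downward; lengths in m; the calibration is good to about 2 mm. A picture is of the moment at which its call begins. camera_info takes no time and is no camera call.
A pose or a line that the arm cannot do raises ctrl.Unreachable and nothing moves.
- ticket.close_job(): hands the job in; it is judged then, once.
Trained networks look in the newest picture that a camera, given by its name, has taken for a name from the list of things; names that differ only in an ending like _2 or _b are one class to them, and where a whole thing is asked for, a point or a joint stands for the part that bears it (a point fixed in the world has none). Each returns a list of dicts, best first, with "p" (0 to 1); they miss things now and then, are a little off and sometimes report something else, mostly with a low value. They report only what shows in the picture. A call takes as long as a camera call. They do not tell look-alikes from the thing itself.
- models.recognise(camera, target): "point" ([column, row] in pixels, amid what is visible of it).
- models.masks_of(camera, target): "mask" (400x640 bool, what is visible of it) and "point" ([column, row] in pixels, amid what is visible of it).
The state is a dict: "time": time; "qpos": joint angles; "qd": joint speeds; "tau": joint torques, N m; "tcp_pos": TCP position; "eef_rot": TCP orientation; "contact_force": force on the tool from outside, world axes, zero at the start; "wrist_torque": the same for the moment, N m; "width": finger opening in m; "gripper_force": force on a finger pad.
Only numpy, scipy, OpenCV 4.12 (cv2) and the standard library are available. Lean on these libraries where they do the work, as an engineer would, in place of code of your own. Each camera call takes 0.05 s, during which the arm holds its last target. There are 200 camera calls.

### The job

A round tin has been left on the hatch of the shielded board-test box. With the fingertips slide it, without lifting or tipping it, back off the hatch until all of it stands on the fixed top behind. Then press the pad at the lever's long end all the way down, so that its short end raises the heavy hatch, and finish while still holding the lever down with the hatch up; do not lift the hatch by hand, and leave the reel, the mouse and the screwdriver where they are.

Things in the scene. Friction and masses are not known exactly. Their poses are not given: they have to be found in the camera images.
- testbox: Fixed grey box, 250 (x) by 170 (y) by 90 mm high. Origin at bench level, x to its back (away from the robot), y to its left, z up; the box fills x -125 to 125, y -10 to 160 mm. The hatch lies flush in the front part of its top, the deck behind it. The lever sticks out to the right (-y) along x = -50, over a base strip 4 mm high (x -80 to -20, y down to -190).
- deck_centre (a point): Centre of the fixed top (deck) behind the hatch, on its surface, 89 mm above the bench, at (66, 75) mm in the box frame. Flat from x 15 to 117 and y -10 to 160 mm; a rim 9 mm high runs along its back edge (x 117 to 125).
- hatch (a joint): Heavy steel hatch plate, 122 by 122 by 12 mm, 1.3 to 2.3 kg, hinged along its left edge (y = 143 mm in the box frame); its right edge swings up. 0 = shut, flush with the box at 90 mm height; it reads about 0.5 rad when the lever is fully down. Falls shut when the lever is let go.
- hatch_centre (a point): Centre of the hatch's upper face; when shut at (-50, 82, 90) mm in the box frame, and the plate spans 61 mm each way from it (back edge at x = 11).
- tin_centre (a point): Centre (half-way up) of the closed plain metal tin, 60 mm diameter, 42 mm high, 150 to 310 g, standing loose on the hatch, its centre 111 mm above the bench. Slides with about 1 to 4 N.
- lever (a joint): Steel hand lever pivoting 60 mm above the bench at (-50, -2) mm in the box frame, axis along the box's x. 0 = at rest, long arm rising to the right; 0.55 rad = fully down, against a stop. Its short arm, under the hatch, lifts it.
- lever_pad (a point): Centre of the upper face of the black flat pad, 46 by 46 mm, at the end of the long arm, 150 mm out from the pivot. At rest about 140 mm above the bench, tilted 0.27 rad, outer end higher; it swings about the pivot (radius about 170 mm) to about 50 mm above the bench, shifting outward some 20 mm. Takes about 5 to 16 N; let go, it rises (return spring).
- reel: Small grey solder reel, 56 mm diameter, 46 mm high, standing on the bench to the right of the box's back part. Origin at its underside. Leave alone.
- mouse: Black computer mouse, 100 by 58 by 32 mm, on the bench left of the box. Origin at its underside. Leave alone.
- driver: Screwdriver with a red handle, about 190 mm long, lying on the bench left of the box. Leave alone.
There are look-alikes about, which are no part of the job. What is meant by the part that bears tin_centre is not blue or yellow, and is the smaller of those in its own colour.

How it is judged:
On the way, in this order (a step that is already met when the one before it is completed fails the run):
1. the tin stands at rest wholly on the fixed top behind the hatch, the hatch still shut (x of tin_centre in the frame of testbox between 0.038 and 0.13 m and y of tin_centre in the frame of testbox between -0.012 and 0.162 m and z of tin_centre in the frame of testbox between 0.104 and 0.116 m and angle between tin_centre's own z axis and vertical below 0.12 rad and value of joint hatch below 0.05 rad and linear speed of tin below 0.02 m/s), for 0.2 s.
2. the lever, pressed by the fingers, has raised the hatch (value of joint hatch above 0.4 rad and contact force between the fingers and lever above 1 N and contact force between each of the arm, the fingers and hatch below 0.5 N), for 0.2 s.
At the end, for the whole second after the job is handed in: The fingers still press the lever (over 1 N), it is down (joint over 0.48 rad), the hatch is up (joint over 0.40 rad) and the robot does not touch the hatch; the tin stands upright on the fixed top behind the hatch, its centre at least 26 mm past the hatch's back edge (all of step 2 and x of tin_centre in the frame of testbox between 0.038 and 0.13 m and y of tin_centre in the frame of testbox between -0.012 and 0.162 m and z of tin_centre in the frame of testbox between 0.104 and 0.116 m and angle between tin_centre's own z axis and vertical below 0.12 rad and value of joint lever above 0.48 rad); the arm keeps its last pose, push and grip.
It fails at once if the tin is lifted, tipped or falls off the box (z of tin_centre in the frame of testbox above 0.123 m or angle between tin_centre's own z axis and vertical above 0.35 rad or z of tin_centre in the frame of testbox below 0.09 m).
It fails at once if the hatch is raised while the tin is on it (value of joint hatch above 0.08 rad and not (x of tin_centre in the frame of testbox between 0.038 and 0.13 m and y of tin_centre in the frame of testbox between -0.012 and 0.162 m and z of tin_centre in the frame of testbox between 0.104 and 0.116 m and angle between tin_centre's own z axis and vertical below 0.12 rad)).
It fails at once if the hatch is lifted by hand (value of joint hatch above 0.08 rad and contact force between any of the arm, the fingers and hatch above 2 N).
It fails at once if the reel, the mouse or the screwdriver is pushed away or picked up (distance of any of reel, mouse, driver from where it was at the start of the episode above 0.02 m).
It also fails if it takes over 48 s, if anything falls off the work surface, if the arm or the gripper's body presses on something with over 40 N, if the wrist force passes 120 N, or if a joint passes its speed limit or range.

## Working session

There is one attempt and no reset: what is moved stays moved. The work goes in short steps, each a Python script; the robot and the scene stay as the last script left them, time stands still between calls to the robot, and variables do not carry over. Pictures are saved under pics/ and viewed, at most 10 in all, crops included, and the job is handed in when it is done.

```bash
mkdir -p pics; cat > h.py <<'E'
import numpy as np, cv2
from station import ctrl, get_state, vision, ticket, models
def w(cam,uv,d):
    c=vision.camera_info(cam); K=np.array(c["mtx"]);R=np.array(c["R"]);t=np.array(c["t"])
    uv=np.atleast_2d(uv).astype(float); d=np.atleast_1d(d)
    p=np.linalg.inv(K)@np.vstack([uv.T,np.ones(len(uv))])*d
    return (R.T@(p-t.reshape(3,1))).T
def cloud(cam,mask,D):
    r,c=np.nonzero(mask&(D>0)); return w(cam,np.c_[c,r],D[r,c])
E
python3 - <<'E'
from h import *
ims=[]
for n in("side","top"):
    I,D=vision.grab_frame(n); np.save(n+"D.npy",D); cv2.imwrite(f"pics/{n}0.png",I)
    for t in("testbox","tin_centre","lever_pad","hatch","reel","mouse","driver"):
        for m in models.masks_of(n,t)[:5]:
            if m["p"]<.2: continue
            P=cloud(n,m["mask"],D)
            print(n,t,round(m["p"],2),np.round(m["point"]),m["mask"].sum(), *( [np.round(np.median(P,0),3),np.round(np.percentile(P,2,axis=0),3),np.round(np.percentile(P,98,axis=0),3)] if len(P) else []))
E
```

```text
side testbox 0.89 [348. 273.] 12725 [ 0.598 -0.043  0.087] [ 0.494 -0.222  0.001] [0.743 0.095 0.142]
side testbox 0.52 [336. 332.] 1374 [ 0.532 -0.171  0.132] [ 0.496 -0.219  0.006] [ 0.574 -0.032  0.146]
side tin_centre 0.97 [328. 236.] 882 [0.568 0.018 0.13 ] [ 0.542 -0.001  0.09 ] [0.599 0.065 0.133]
side tin_centre 0.88 [248. 264.] 1374 [0.412 0.06  0.054] [0.377 0.037 0.002] [0.448 0.111 0.057]
side tin_centre 0.69 [269. 214.] 629 [0.488 0.189 0.04 ] [0.463 0.173 0.001] [0.516 0.227 0.044]
side tin_centre 0.57 [259. 314.] 1722 [ 0.406 -0.065  0.056] [ 0.371 -0.093  0.006] [ 0.444 -0.018  0.06 ]
side lever_pad 0.76 [336. 328.] 1283 [ 0.532 -0.175  0.134] [ 0.496 -0.218  0.061] [ 0.571 -0.032  0.146]
side hatch 0.74 [337. 256.] 2081 [0.579 0.005 0.089] [ 0.513 -0.039  0.081] [0.643 0.091 0.092]
side reel 0.67 [403. 349.] 957 [ 0.646 -0.214  0.045] [ 0.625 -0.235  0.001] [ 0.674 -0.186  0.048]
side mouse 0.64 [323. 201.] 723 [0.629 0.176 0.028] [0.584 0.151 0.015] [0.677 0.211 0.034]
side driver 0.93 [379. 183.] 478 [0.781 0.221 0.018] [0.659 0.206 0.001] [0.84  0.251 0.026]
top t
[... 380 characters left out ...]
 0.06  0.135]
top tin_centre 0.81 [341. 281.] 1150 [0.413 0.079 0.056] [0.376 0.042 0.002] [0.45  0.115 0.059]
top tin_centre 0.63 [386. 188.] 11338 [ 0.606 -0.012  0.089] [ 0.496 -0.204  0.002] [0.749 0.106 0.142]
top lever_pad 0.67 [460. 221.] 1333 [ 0.533 -0.155  0.119] [ 0.5   -0.21   0.065] [ 0.569 -0.039  0.147]
top hatch 0.61 [358. 194.] 2598 [0.583 0.037 0.09 ] [ 0.515 -0.029  0.088] [0.643 0.096 0.093]
top reel 0.64 [469. 168.] 654 [ 0.648 -0.199  0.046] [ 0.625 -0.229  0.003] [ 0.675 -0.179  0.049]
top mouse 0.62 [292. 181.] 1030 [0.629 0.186 0.03 ] [0.583 0.156 0.015] [0.678 0.217 0.034]
top driver 0.81 [272. 120.] 669 [0.783 0.232 0.021] [ 0.659  0.211 -0.001] [0.844 0.254 0.027]
```

```bash
python3 - <<'E'
from h import *
I=cv2.imread("pics/top0.png");D=np.load("topD.npy")
S=cv2.imread("pics/side0.png")
cv2.imwrite("pics/m1.png",np.vstack([cv2.resize(I[90:330,240:520],(700,600))[:600]]))
cv2.imwrite("pics/m2.png",cv2.resize(S[150:390,200:480],(700,600)))
for n,D in(("top",D),("side",np.load("sideD.npy"))):
    P=cloud(n,np.ones(D.shape,bool),D)
    q=P[(P[:,2]>.084)&(P[:,2]<.103)&(abs(P[:,0]-.62)<.2)&(P[:,1]>-.075)&(P[:,1]<.15)]
    print(n,cv2.minAreaRect((q[:,:2]*1000).astype(np.float32)))
    q=P[(P[:,2]>.11)&(P[:,2]<.16)&(abs(P[:,0]-.53)<.06)&(P[:,1]<-.14)&(P[:,1]>-.25)]
    print("pad",cv2.minAreaRect((q[:,:2]*1000).astype(np.float32)),np.round(q.mean(0),3))
    q=P[(P[:,2]>.128)&(P[:,2]<.138)&(np.hypot(P[:,0]-.57,P[:,1]-.033)<.05)]
    print("tin",cv2.minEnclosingCircle((q[:,:2]*1000).astype(np.float32)),np.round(q.mean(0),3))
s=get_state();print(s["tcp_pos"],s["eef_rot"],s["time"],ctrl.pinch_z)
E
```

```text
top ((626.4563598632812, 13.357673645019531), (169.9276123046875, 250.70738220214844), 74.99836730957031)
pad ((523.0391845703125, -175.9820098876953), (76.01052856445312, 46.18216323852539), 75.1238021850586) [ 0.521 -0.182  0.136]
tin ((569.994140625, 32.082679748535156), 29.738903045654297) [0.57  0.032 0.132]
side ((626.9030151367188, 10.372039794921875), (172.49484252929688, 251.17263793945312), 75.3878402709961)
pad ((523.5490112304688, -178.67041015625), (80.89704895019531, 46.09579086303711), 74.66581726074219) [ 0.52  -0.192  0.137]
tin ((569.7268676757812, 27.451135635375977), 30.97136878967285) [0.57  0.027 0.131]
[0.24099171 0.57663334 0.23127811] [ 5.44401552e-06  1.96615571e-01  9.80480656e-01 -3.49597241e-05] 0.8 -0.0187
```

View pics/m1.png

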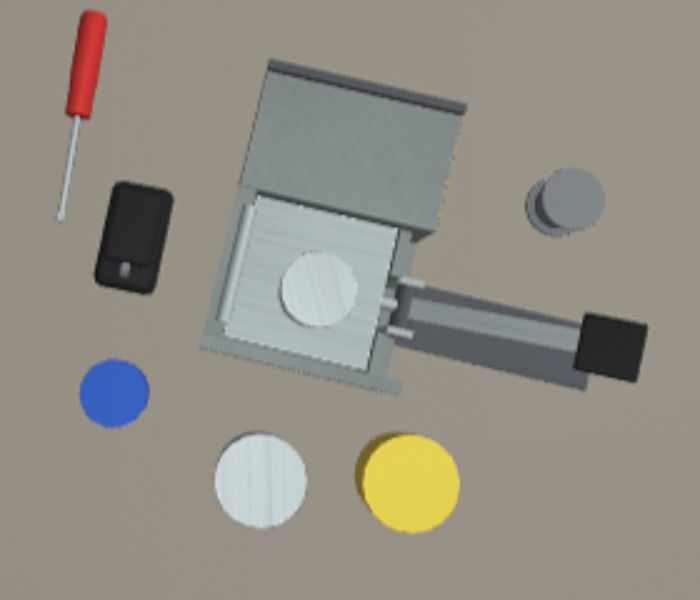

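View pics/m2.png

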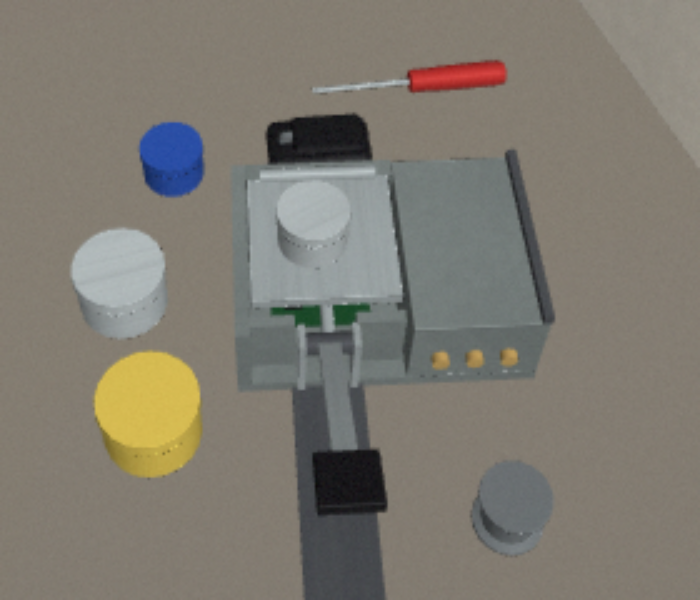

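The look-alikes are blue (286,245), yellow (402,281), a large silver one on the bench (341,281) and a small silver one on the hatch (368,204). The tin I want is the silver 60 mm one on the hatch: it isn't blue or yellow, it is the smaller silver one, and its top is at 132 mm. Both enlarged crops confirm this. The box origin is about (0.607, -0.060) with a yaw of -15°. That pose predicts the pad and hatch positions correctly. I'll hold the tin lightly between the fingertips and slide it back.

```bash
cat >> h.py <<'E'
O=np.array([.6071,-.0604]); X=np.array([.9659,-.2588]); Y=np.array([.2588,.9659])
def b(x,y,z): return np.r_[O+x*X+y*Y,z]
def tob(p): d=np.asarray(p)[:2]-O; return np.round([d@X,d@Y],4)
Q=np.array([0,.1305,.9914,0])
def st():
    s=get_state(); print(round(s["time"],2),np.round(s["tcp_pos"],3),tob(s["tcp_pos"]),"F",np.round(s["contact_force"],1),"w",round(s["width"],4),np.round(s["gripper_force"],1))
def tin():
    I,D=vision.grab_frame("top"); P=cloud("top",np.ones(D.shape,bool),D)
    return I,D,P
E
python3 - <<'E'
from h import *
t=np.r_[.570,.031,0]; print(tob(t))
ctrl.movep([.570,.031,.20],Q); st()
ctrl.movel([.570,.031,.095]); st()
ctrl.close_gripper(20); st()
p=get_state()["tcp_pos"]
bx=tob(p)
ctrl.movel(b(.062,bx[1],p[2]),max_speed=.05); st()
I,D=vision.grab_frame("side"); cv2.imwrite("pics/s1.png",cv2.resize(I[150:390,200:480],(700,600)))
E
```

```text
[-0.0595  0.0787]
3.08 [0.57  0.032 0.2  ] [-0.0598  0.08  ] F [0.3 0.6 1.2] w 0.0859 0.0
3.92 [0.57  0.031 0.096] [-0.0591  0.0791] F [0.9 1.1 0.4] w 0.0855 0.0
4.29 [0.571 0.031 0.096] [-0.0589  0.0789] F [-0.5 -0.3  6. ] w 0.0581 20.7
6.88 [ 0.687 -0.     0.096] [0.0618 0.0789] F [ 0.8  0.4 -1. ] w 0.0584 21.9
```

View pics/s1.png

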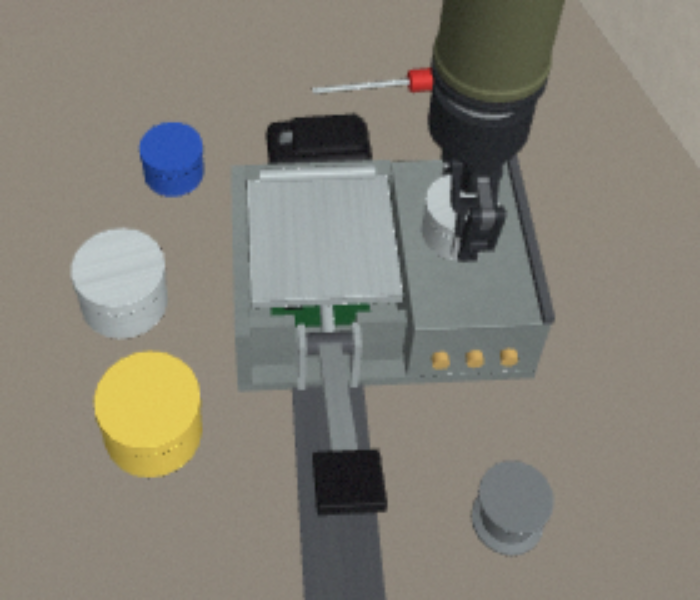

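The picture shows the tin upright on the deck, between the fingers at about (450,220) in the crop. Next I'll release it, check that it stays put, and go to the pad.

```bash
python3 - <<'E'
from h import *
ctrl.ungrasp(); ctrl.pause(.3); st()
p=get_state()["tcp_pos"]
ctrl.movel([p[0],p[1],.21])
ctrl.movep(b(-.05,-.155,.21),Q); ctrl.close_gripper(20); st()
I,D,P=tin()
q=P[(P[:,2]>.126)&(P[:,2]<.138)&(np.hypot(P[:,0]-.687,P[:,1])<.05)]
(c,r)=cv2.minEnclosingCircle((q[:,:2]*1000).astype(np.float32)); print("tin",tob(np.array(c)/1000),r,q.mean(0),len(q))
a0=.49
def arc(th,dz=0): a=a0-th; return b(-.05,-.002-.17*np.cos(a)-.003,.06+.17*np.sin(a)+dz)
ctrl.movel(arc(0,.012)); st()
for th in np.arange(.0,.56,.11): ctrl.movel(arc(th),max_speed=.08); st()
I,D=vision.grab_frame("side"); cv2.imwrite("pics/s2.png",cv2.resize(I[150:390,200:480],(700,600)))
E
```

```text
7.62 [ 0.687 -0.     0.096] [0.062  0.0789] F [-0.1 -0.7 -0.1] w 0.0851 0.0
10.31 [ 0.519 -0.197  0.21 ] [-0.05   -0.1551] F [-0.5  0.4  0.3] w 0.0002 0.0
tin [0.0606 0.0809] 29.984865188598633 [0.68594967 0.00240933 0.13068347] 694
10.89 [ 0.519 -0.197  0.152] [-0.0498 -0.155 ] F [-0.1 -0.3  0.5] w -0.0 0.0
11.19 [ 0.52  -0.198  0.142] [-0.0484 -0.1549] F [0.8 1.1 5.2] w -0.0 2.4
11.57 [ 0.518 -0.205  0.125] [-0.0484 -0.1626] F [0.1 1.8 9.3] w 0.0002 4.7
11.96 [ 0.517 -0.211  0.107] [-0.0484 -0.1687] F [0.3 1.4 7.1] w -0.0003 3.3
12.34 [ 0.516 -0.215  0.089] [-0.0484 -0.1729] F [ 1.1 -0.4  3.7] w -0.0001 1.9
12.72 [ 0.515 -0.217  0.069] [-0.0486 -0.1751] F [ 2.1 -0.7  2.7] w -0.0 1.2
13.11 [ 0.515 -0.217  0.051] [-0.0486 -0.1752] F [ 0.5 -1.4  6.4] w -0.0 3.1
```

View pics/s2.png

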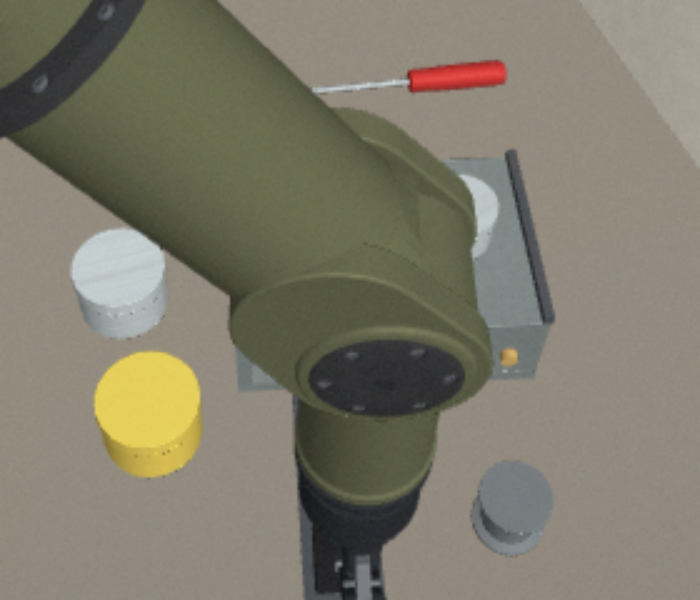

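The view shows the tool on the pad, the tin on the deck and the reel undisturbed, but the arm hides the hatch. I'll press on until the force shows the stop.

```bash
python3 - <<'E'
from h import *
for z in np.arange(.049,.025,-.002):
    ctrl.movel(b(-.05,-.175,z),max_speed=.03); s=get_state(); st()
    if s["contact_force"][2]>20: break
ctrl.pause(.5); st()
I,D,P=tin(); cv2.imwrite("pics/t3.png",cv2.resize(I[90:330,240:520],(700,600)))
d=P[:,:2]-O; x=d@X; y=d@Y
for lo in(.03,.06,.09,.12):
    k=(x>-.1)&(x<.005)&(y>lo)&(y<lo+.02)&(P[:,2]>.07)&(P[:,2]<.17); print(lo,k.sum(),np.round(np.median(P[k,2]),3) if k.any() else 0)
E
```

```text
13.41 [ 0.515 -0.217  0.05 ] [-0.0486 -0.1752] F [-0.4 -0.8  9. ] w -0.0001 4.9
13.66 [ 0.515 -0.217  0.049] [-0.0485 -0.1751] F [-2.1  0.9 18.7] w -0.0002 9.0
13.91 [ 0.515 -0.217  0.048] [-0.0484 -0.175 ] F [-3.5  0.5 27.3] w 0.0 12.9
14.41 [ 0.515 -0.217  0.048] [-0.0484 -0.175 ] F [-3.9  2.2 27.8] w -0.0004 12.9
0.03 461 0.147
0.06 573 0.133
0.09 526 0.116
0.12 494 0.099
```

View pics/t3.png

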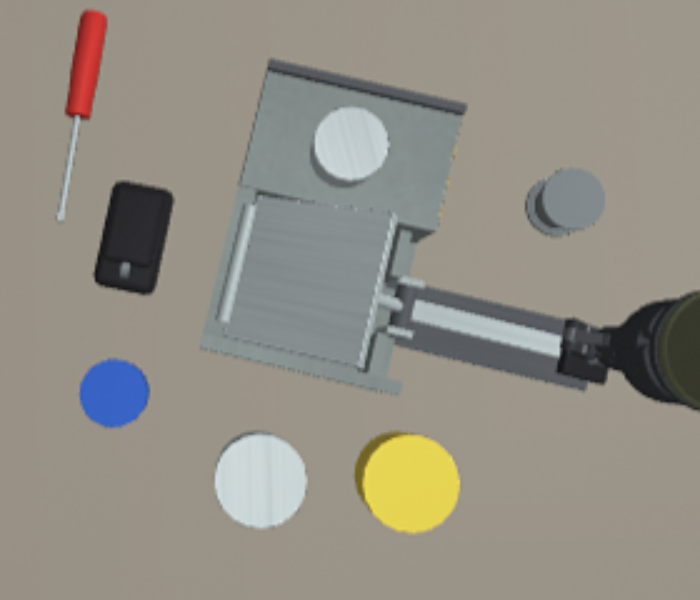

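The picture and depth show the hatch up: its slope of about 16 mm per 30 mm is roughly 0.5 rad. The tin stands on the deck at (350,145) in the crop. The lever is against its stop at 28 N, and nothing else has moved.

```bash
python3 -c "
from h import *
st(); print(ticket.close_job())"
```

```text
14.46 [ 0.515 -0.217  0.048] [-0.0483 -0.175 ] F [-3.4  1.9 27.9] w -0.0 12.9
the job is handed in; nothing more can be done
None
```

I handed the job in at 14.5 s, no verdict returned: the tin stands on the deck behind the hatch, about 50 mm past its back edge, and the fingers hold the lever on its stop at about 28 N with the hatch up about 0.5 rad.

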